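# Put the cylinder liners back in their own drip pans

## Robot

A 7-joint arm with a two-finger parallel gripper is mounted at the origin on the work surface. World frame = base frame: x ahead of the robot, y to its left, z up, the work surface at z = 0. Lengths are in m, angles in rad, forces in N, time in s.
With the tool pointing down it reaches from about 0.4 to 0.9 m from the base axis. Payload 5.5 kg.
Tool frame: the origin (TCP) lies on the centre line of the jaws, within the pads' length; the fingertips stand 11 mm ahead of it and the grasp point (between the pads) lies 8 mm behind it; z points along the fingers, x is the direction in which the jaws open and shut, and the axes are right-handed (so a half turn about z gives the same grasp; the last joint's range is limited). The gripper opens to 92 mm and grips with 3 to 60 N. Pads are 19 mm wide; open, the fingers measure 130 mm over their backs; the gripper's body (75 mm by 190 mm) begins 47 mm behind the grasp point.
Start: joints at [-0.992, 0.501, -0.427, 1.55, 0.221, 1.138, -0.21], TCP at [0.202, 0.618, 0.238] pointing down, gripper open.
Joint ranges: [-2.88, 2.88], [-0.31, 2.03], [-1.54, 1.56], [0.2, 2.42], [-1.41, 4.55], [0.19, 2.02], [-2.57, 2.57]. Speed limits (rad/s): [2.57, 2.57, 3.14, 3.14, 3.14, 3.14, 3.14].

## Interface

Orientations are given as [roll, pitch, yaw] about the fixed x, y, z axes, in that order (R = Rz(yaw) Ry(pitch) Rx(roll)).
In Python, from bench import r, snapshot, get_calibration gives the robot as it stands.
- The arm moves only by the shell command python3 -m inch 'ROWS' [FORCE]. ROWS is JSON, a list that holds one entry, the list of rows, each a list of 7 numbers: the closure in counts, from 0 (fully open) to 255 (shut), then the shift along the tool's x, y, z in cm, then the turn, a rotation vector about the tool's x, y, z in degrees. In form: [[[grip, x, y, z, wx, wy, wz], ...]]. A call has 1 to 5 rows; each row shifts and turns the commanded pose from where the row before left it, along the tool's axes as they then stand; what a row does not reach is not made up. A row lasts 1/10 s, in which the tool goes at most 50 mm and 8.59 degrees, less where a joint would pass 70% of its speed; a pose out of reach is approached as far as the arm can. A call with a gripper value outside its range is refused whole. The fingers move at their own pace and stop on an object; FORCE is the grip in N (left out, the last holds). Time passes only in rows, so rows that do not move let the fingers close. It gives the time, the measured TCP pose, the force and the opening at its end, in the units of the state.
- r.observe(): the state, without advancing time (a new reading comes with each control period).
- snapshot(name): name is "side" or "top"; returns the picture (420x560x3 uint8, blue, green, red); there is no depth.
- get_calibration(name): a dict with "camera_matrix" (3x3 intrinsics, pixels), "k1" (the pictures are not rectified: a ray, as slopes to the right and down, at radius r is drawn at 1 + k1 r^2 times it, then the intrinsics apply), "xyz" and "attitude" of the camera in the world. Camera axes: x right, y down, z forward; pixel columns grow to the right and rows downward; lengths in m; the calibration is good to about 2 mm. A picture is of the moment at which its call begins. get_calibration takes no time and is no camera call.
- r.sign_off(): hands the job in, once; it reports no verdict.
The state is a dict: "t": time; "q": joint angles; "qd": joint speeds; "joint_efforts": joint torques, N m; "tool_pos": TCP position; "tool_rot": TCP orientation; "ft_force": force on the tool from outside, world axes, zero at the start; "ft_torque": the same for the moment, N m; "grip_width": opening from 0.0 (shut) to 1.0 (fully open).
Only numpy, scipy, OpenCV 4.12 (cv2) and the standard library are available. Lean on these libraries where they do the work, as an engineer would, in place of code of your own. Each camera call takes 0.05 s, during which the arm holds its last target. There are 200 camera calls.

## Task

Each of the three cylinder liners belongs upright on the floor of the drip pan of its own size: the widest liner in the largest pan, the medium one in the medium pan, the narrow one in the small pan. First draw the narrow liner straight up out of the wide liner it is standing in and stand it in the small pan, before you move the wide liner away; then swap the wide and the medium liner, which are in each other's pans (the rubber mat is free for parking one of them). Let no liner tip over, and leave the wrench, the hammer and the oil bottle where they are.

Things in the scene. Friction and masses are not known exactly. Their poses are not given: they have to be found in the camera images.
- liner_wide: Wide, short open steel cylinder liner (a plain straight tube, no bottom, two thin black rings round its foot), standing upright; outside diameter 66 mm, bore 44 mm, height 60 mm, about 0.6 kg. At the start it stands in the medium pan with the narrow liner standing inside its bore. Origin: centre of its underside; z up along the tube.
- liner_medium: Medium open steel cylinder liner (a plain straight tube, no bottom, two thin black rings round its foot), standing upright; outside diameter 52 mm, bore 42 mm, height 80 mm, about 0.35 kg. At the start it stands in the large pan. Origin: centre of its underside; z up along the tube.
- liner_narrow: Narrow, tall open steel cylinder liner (a plain straight tube, no bottom, two thin black rings round its foot), standing upright; outside diameter 40 mm, bore 32 mm, height 110 mm, about 0.25 kg. At the start it stands in the bore of the wide liner (2 mm play all round, same floor), its upper 50 mm standing out. Origin: centre of its underside; z up along the tube.
- pan_large: Fixed. Round shallow dark steel drip pan, rim 8 mm high, floor 3 mm thick; inside diameter 94 mm, outside 98 mm. Origin: centre of its underside, on the bench. It is the home of the wide liner. At the start the medium liner stands in it.
- pan_medium: Fixed. Round shallow dark steel drip pan, rim 8 mm high, floor 3 mm thick; inside diameter 76 mm, outside 80 mm. Origin: centre of its underside, on the bench. It is the home of the medium liner. At the start the wide liner (with the narrow one in it) stands in it.
- pan_small: Fixed. Round shallow dark steel drip pan, rim 8 mm high, floor 3 mm thick; inside diameter 60 mm, outside 64 mm. Origin: centre of its underside, on the bench. It is the home of the narrow liner. Empty at the start.
- mat: Fixed. Flat square black rubber mat, 100 x 100 mm, 4 mm thick, empty: a free spot to park a liner. Origin: centre of its underside, on the bench.
- wrench: Bystander: a loose steel wrench lying flat beyond the pans, roughly across. Origin: under its middle, on the bench; x along its length. Leave it alone.
- hammer: Bystander: a loose hammer lying on the bench to the right of the pans, head away from the robot. Origin: on the bench under it; x along its length, towards the head. Leave it alone.
- oil_bottle: Bystander: a loose white plastic bottle, diameter 66 mm, 190 mm tall with its black cap, standing to the left of the pans. Origin: centre of its underside. Leave it alone.
There are look-alikes about, which are no part of the job. Leave any red look-alike of the pan_medium alone. What is shaped like the liner_medium but pink is not meant.

How it is judged:
By the outcome, as a careful person would: the job done as asked, in the order asked, and still so for the second after the job is handed in, with the robot touching nothing.
It also fails if it takes over 104 s, if anything falls off the work surface, if the arm or the gripper's body presses on something with over 40 N, if the wrist force passes 120 N, or if a joint passes its speed limit or range.

## Working session

There is one attempt and no reset: what is moved stays moved. The work goes in short steps, Python scripts to look and compute and a shell command to move; the robot and the scene stay as the last step left them, time stands still between calls to the robot, and variables do not carry over. Pictures are saved under pics/ and viewed, about 12 in all and at most 16, crops included, and the job is handed in when it is done.

```bash
mkdir -p pics; ls
python3 - <<'E'
from bench import r,snapshot,get_calibration
import cv2
for n in("top","side"):
    cv2.imwrite(f"pics/{n}0.png",snapshot(n)); print(n,get_calibration(n))
print(r.observe())
E
```

```text
pics
top {'camera_matrix': array([[389.44697239,   0.        , 283.28244978],
       [  0.        , 389.44697239, 208.0290363 ],
       [  0.        ,   0.        ,   1.        ]]), 'k1': -0.04999344996273681, 'xyz': array([0.47940452, 0.01293289, 1.05373913]), 'attitude': array([-3.01364192, -0.00330134, -1.55419066])}
side {'camera_matrix': array([[476.30428366,   0.        , 276.9301129 ],
       [  0.        , 476.30428366, 213.43344988],
       [  0.        ,   0.        ,   1.        ]]), 'k1': 0.01925185927754408, 'xyz': array([ 0.01198031, -0.77460457,  1.07979473]), 'attitude': array([-2.37657526,  0.00823571, -0.67798974])}
{'t': 0.1, 'q': array([-0.99181291,  0.50177575, -0.42685475,  1.55127214,  0.22079979,
        1.1382725 , -0.21029764]), 'qd': array([-0.00069487, -0.00097062,  0.0002785 , -0.0020541 , -0.00028352,
       -0.00081004,  0.00084103]), 'joint_efforts': array([-1.10034063e-02, -5.67869675e+01, -5.83871260e+00, -2.79918051e+01,
       -6.90592267e-02,  2.40805547e-02,  6.26361930e-05]), 'tool_pos': array([0.20169736, 0.61731908, 0.23680313]), 'tool_rot': array([-3.14148966e+00,  1.66961467e-03,  1.25509045e+00]), 'ft_force': array([ 0.58176455,  0.34191393, -0.220821  ]), 'ft_torque': array([0.06905015, 0.03692157, 0.03330978]), 'grip_width': 1.001114440786771}
```

View pics/top0.png

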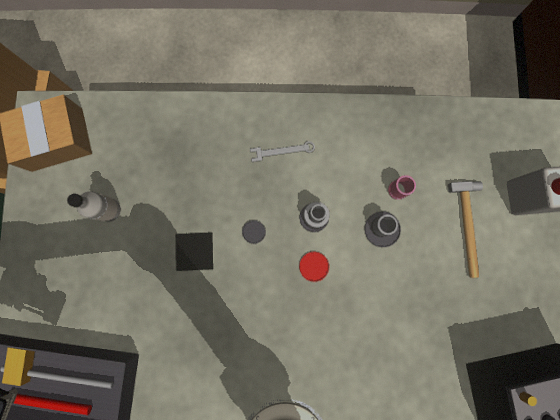

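View pics/side0.png

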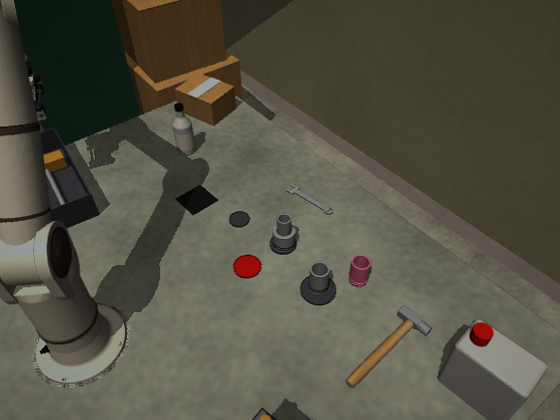

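```bash
cat > h.py <<'E'
import numpy as np,cv2
from scipy.spatial.transform import Rotation as R
from bench import r,snapshot,get_calibration
def cast(n,u,v,z):
    c=get_calibration(n);K=c["camera_matrix"]
    d=cv2.undistortPoints(np.array([[[u,v]]],float),K,np.array([c["k1"],0,0,0.]))[0,0]
    w=R.from_euler("xyz",c["attitude"]).apply([d[0],d[1],1]);p=c["xyz"]
    return (p+w*(z-p[2])/w[2])[:2]
def proj(n,P):
    c=get_calibration(n);M=R.from_euler("xyz",c["attitude"]).as_matrix().T
    q,_=cv2.projectPoints(np.array([P],float),cv2.Rodrigues(M)[0],-M@c["xyz"],c["camera_matrix"],np.array([c["k1"],0,0,0.]))
    return q[0,0]
def go(x,y,z,yaw=None):
    """remaining move in tool axes: cm and degrees"""
    s=r.observe();Rt=R.from_euler("xyz",s["tool_rot"])
    t=Rt.inv().apply(np.array([x,y,z])-s["tool_pos"])*100
    w=(Rt.inv()*R.from_euler("xyz",[np.pi,0,s["tool_rot"][2] if yaw is None else yaw])).as_rotvec(degrees=True)
    print("t",s["t"],"pos",s["tool_pos"].round(4),"yaw",s["tool_rot"][2].round(3),"F",s["ft_force"].round(1),"w",round(s["grip_width"],3),"move cm",t.round(2),"deg",w.round(2))
E
python3 - <<'E'
from h import *
a=cv2.imread("pics/top0.png");b=cv2.imread("pics/side0.png")
A=cv2.resize(a[160:290,165:425],None,fx=3,fy=3,interpolation=2)
B=cv2.resize(b[180:310,170:390],None,fx=3,fy=3,interpolation=2)
cv2.imwrite("pics/topc.png",A);cv2.imwrite("pics/sidec.png",B)
# dark pan/mat contours, top
g=a.max(2)
m=((g<75)).astype(np.uint8)
for n,im in(("top",a),("side",b)):
  m=(im.max(2)<80).astype(np.uint8)
  for c in cv2.findContours(m,0,1)[0]:
    x,y,w,h=cv2.boundingRect(c)
    if cv2.contourArea(c)>150 and w<80 and h<80: print(n,(x,y,w,h),cv2.contourArea(c),cast(n,x+w/2-.5,y+h/2-.5,.008).round(3))
E
```

```text
top (146, 242, 26, 31) 204.0 [0.476 0.344]
top (171, 232, 42, 43) 1348.5 [0.489 0.255]
top (242, 220, 23, 23) 365.0 [0.55  0.092]
top (380, 217, 16, 16) 173.5 [ 0.574 -0.271]
top (364, 211, 36, 36) 272.5 [ 0.563 -0.254]
top (67, 194, 20, 13) 164.0 [0.627 0.581]
top (506, 167, 43, 48) 1356.0 [ 0.675 -0.666]
top (0, 128, 8, 46) 157.0 [0.765 0.808]
top (65, 96, 27, 58) 651.5 [0.842 0.596]
top (46, 71, 30, 20) 252.0 [0.974 0.661]
top (470, 43, 45, 50) 734.5 [ 1.037 -0.589]
top (0, 43, 37, 69) 1462.0 [0.986 0.792]
side (252, 398, 61, 22) 523.0 [ 0.28  -0.445]
side (300, 270, 36, 36) 855.5 [ 0.561 -0.254]
side (270, 221, 29, 34) 562.0 [ 0.605 -0.058]
side (229, 211, 21, 17) 249.5 [0.545 0.088]
```

View pics/topc.png

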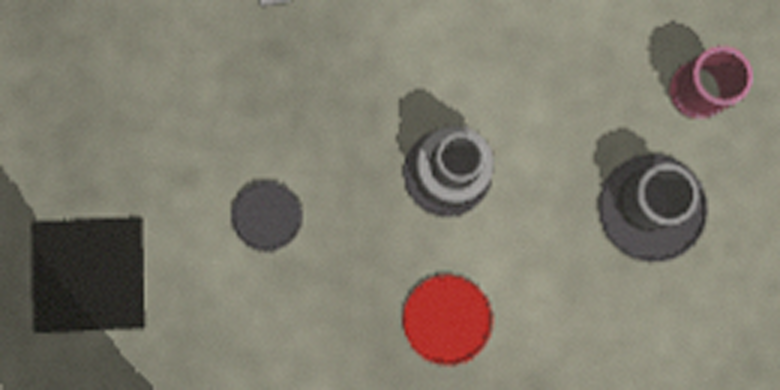

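View pics/sidec.png

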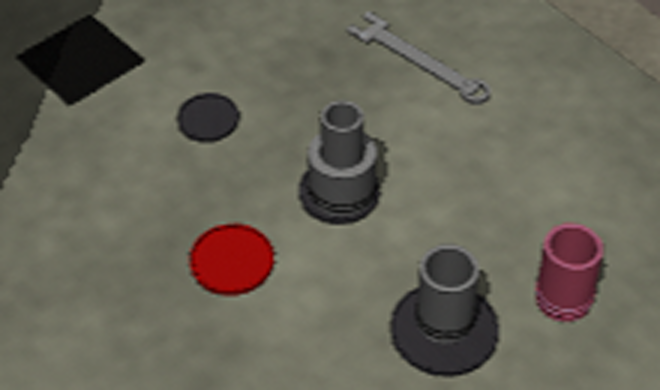

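Run:
```python
from h import *
T=lambda u,v:((u+.5)/3-.5+165,(v+.5)/3-.5+160)
S=lambda u,v:((u+.5)/3-.5+170,(v+.5)/3-.5+180)
for k,u,v,z in(("small",266.5,215,.008),("narrow",461,157,.113),("widerim",455,163,.063),("panM",447,171,.008),("panL",652,207,.008),("med",668,194,.083),("mat",88.5,274,.004),("pink",723,75,.08),("red",447,319,.008)):
    print("top",k,cast("top",*T(u,v),z).round(4))
for k,u,v,z in(("small",208,117,.008),("narrow",342,116,.113),("panL",444,324,.008),("med",449,268,.083),("mat",81,59,.004),("red",232,259,.008),("pink",573,247,.08)):
    print("side",k,cast("side",*S(u,v),z).round(4))
go(.613,-.05,.25)
```

```text
top small [0.5495 0.0907]
top narrow [ 0.5922 -0.0736]
top widerim [ 0.5929 -0.0731]
top panM [ 0.5919 -0.0707]
top panL [ 0.5623 -0.2557]
top med [ 0.5675 -0.2501]
top mat [0.4941 0.2491]
top pink [ 0.6703 -0.3   ]
top red [ 0.4599 -0.0717]
side small [0.5458 0.0891]
side narrow [ 0.5906 -0.0733]
side panL [ 0.5611 -0.2547]
side med [ 0.5655 -0.2504]
side mat [0.492  0.2486]
side red [ 0.4562 -0.0743]
side pink [ 0.6673 -0.3007]
t 0.1 pos [0.2017 0.6173 0.2368] yaw 1.255 F [ 0.6  0.3 -0.2] w 1.001 move cm [-50.67  59.82  -1.24] deg [-0.01  0.1  -0.  ]
```

```bash
python3 -m inch '[[[0,-1.6,1.7,0,0,0,0],[0,-3.2,3.5,0,0,0,0],[0,-3.2,3.5,0,0,0,0],[0,-3.2,3.5,0,0,0,0],[0,-3.2,3.5,0,0,0,0]]]'; python3 -m inch '[[[0,-3.2,3.5,0,0,0,0],[0,-3.2,3.5,0,0,0,0],[0,-3.2,3.5,0,0,0,0],[0,-3.2,3.5,0,0,0,0],[0,-3.2,3.5,0,0,0,0]]]'
python3 - <<'E'
from h import *
go(.5915,-.0735,.16); print(r.observe()["q"].round(2))
E
```

```text
t: 0.6
tool_pos: [0.3069, 0.4302, 0.2373]
tool_rot: [-3.141, 0.001, 1.255]
ft_force: [1.2, 0.3, 0.3]
grip_width: 0.997
t: 1.1
tool_pos: [0.4234, 0.2238, 0.2376]
tool_rot: [-3.142, 0.0, 1.255]
ft_force: [1.8, 1.1, -0.9]
grip_width: 1.002
t 1.1 pos [0.4234 0.2238 0.2376] yaw 1.255 F [ 1.8  1.1 -0.9] w 1.002 move cm [-23.05  25.21   7.76] deg [-0.    0.01 -0.  ]
[-0.31  0.17 -0.26  1.97  0.05  1.    0.66]
```

```bash
python3 -m inch '[[[0,-3.2,3.5,0,0,0,0],[0,-3.2,3.5,0,0,0,0],[0,-3.2,3.5,0,0,0,0],[0,-3.2,3.5,0,0,0,0],[0,-3.2,3.5,0,0,0,0]]]'; python3 -m inch '[[[0,-3.2,3.5,0,0,0,0],[0,-1.5,1.7,0,0,0,0],[0,0,0,3,0,0,0],[0,0,0,3,0,0,0],[0,0,0,0,0,0,0]]]'
python3 - <<'E'
from h import *
go(.5915,-.0735,.16); print(r.observe()["q"].round(2))
a=snapshot("side");A=cv2.resize(a[120:310,150:390],None,fx=3,fy=3,interpolation=2);cv2.imwrite("pics/s1.png",A)
go(.5915,-.0735,.09)
E
```

```text
t: 1.6
tool_pos: [0.5401, 0.0175, 0.2375]
tool_rot: [-3.141, 0.0, 1.255]
ft_force: [0.7, 0.1, -0.4]
grip_width: 1.003
t: 2.1
tool_pos: [0.5709, -0.0416, 0.1733]
tool_rot: [-3.133, 0.002, 1.255]
ft_force: [-0.7, 0.0, -0.9]
grip_width: 1.0
t 2.1 pos [ 0.5709 -0.0416  0.1733] yaw 1.255 F [-0.7  0.  -0.9] w 1.0 move cm [-2.39  2.97  1.31] deg [-0.5   0.13 -0.  ]
[ 0.07  0.41 -0.06  1.81  0.03  0.93  1.26]
t 2.15 pos [ 0.5724 -0.0414  0.1756] yaw 1.255 F [0.5 0.5 0.5] w 1.002 move cm [-2.45  2.86  8.55] deg [-0.31  0.08 -0.  ]
```

View pics/s1.png

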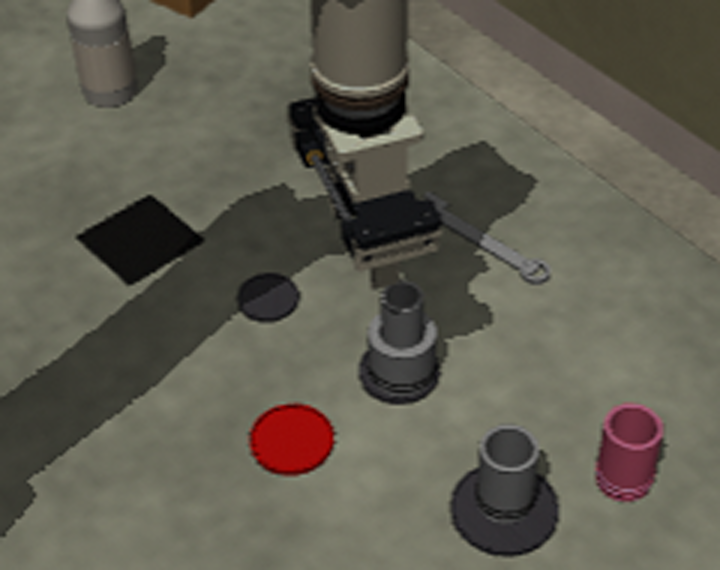

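```bash
python3 -m inch '[[[0,-0.6,0.7,0,0,0,0],[0,-0.9,1.0,0,0,0,0],[0,-0.9,1.0,0,0,0,0],[0,0,0.1,0.5,0,0,0],[0,0,0,0,0,0,0]]]'
python3 - <<'E'
from h import *
go(.5915,-.0735,.09,1.255)
E
```

```text
t: 2.65
tool_pos: [0.5936, -0.0738, 0.1723]
tool_rot: [-3.141, 0.0, 1.253]
ft_force: [-0.6, 0.6, -0.2]
grip_width: 0.998
t 2.65 pos [ 0.5936 -0.0738  0.1723] yaw 1.253 F [-0.6  0.6 -0.2] w 0.998 move cm [-0.03 -0.21  8.23] deg [-0.03  0.01 -0.09]
```

```bash
python3 -m inch '[[[0,0,-0.2,1.5,0,0,0],[0,0,0,2.5,0,0,0],[0,0,0,2.5,0,0,0],[0,0,0,1.5,0,0,0],[0,0,0,0.2,0,0,0]]]'
python3 - <<'E'
from h import *
a=snapshot("side");A=cv2.resize(a[160:290,210:390],None,fx=4,fy=4,interpolation=2);cv2.imwrite("pics/s2.png",A)
go(.5915,-.0735,.09,1.255)
E
```

```text
t: 3.15
tool_pos: [0.5899, -0.0717, 0.0886]
tool_rot: [-3.137, 0.001, 1.256]
ft_force: [-0.5, -0.1, -0.2]
grip_width: 1.002
t 3.2 pos [ 0.5908 -0.0719  0.0896] yaw 1.256 F [-0.9  0.8  1. ] w 0.997 move cm [-0.13  0.11 -0.04] deg [-0.15  0.02  0.03]
```

View pics/s2.png

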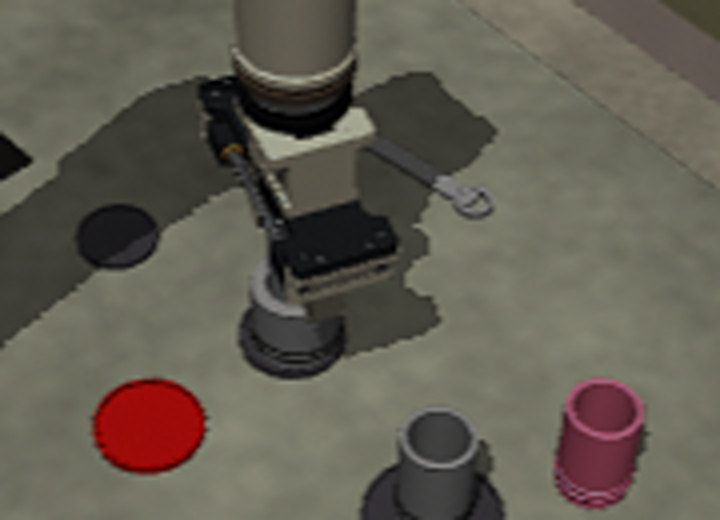

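```bash
python3 -m inch '[[[60,-0.1,0.1,0,0,0,0],[110,0,0,0,0,0,0],[170,0,0,0,0,0,0],[170,0,0,0,0,0,0],[170,0,0,0,0,0,0]]]' 25;  python3 -m inch '[[[170,0,0,0,0,0,0],[170,0,0,0,0,0,0],[170,0,0,-0.5,0,0,0],[170,0,0,-1,0,0,0],[170,0,0,0,0,0,0]]]'
```

```text
t: 3.7
tool_pos: [0.5926, -0.0736, 0.0912]
tool_rot: [3.141, -0.0, 1.255]
ft_force: [-0.9, -0.6, -0.6]
grip_width: 0.614
t: 4.2
tool_pos: [0.5935, -0.0738, 0.1073]
tool_rot: [3.139, -0.001, 1.255]
ft_force: [0.2, -0.0, -1.5]
grip_width: 0.437
```

```bash
python3 -m inch '[[[170,0,0,-1.5,0,0,0],[170,0,0,-2,0,0,0],[170,0,0,-2,0,0,0],[170,0,0,-1.5,0,0,0],[170,0,0,-1,0,0,0]]]'
python3 - <<'E'
from h import *
a=snapshot("side");A=cv2.resize(a[160:290,210:390],None,fx=4,fy=4,interpolation=2);cv2.imwrite("pics/s3.png",A)
go(.548,.090,.15,1.255)
E
```

```text
t: 4.7
tool_pos: [0.5931, -0.0737, 0.1878]
tool_rot: [3.14, -0.001, 1.255]
ft_force: [0.0, -0.3, -3.0]
grip_width: 0.434
t 4.75 pos [ 0.5937 -0.0738  0.1889] yaw 1.255 F [ 1.5 -0.4 -1.9] w 0.437 move cm [14.14 -9.45  3.87] deg [ 0.21 -0.05 -0.  ]
```

View pics/s3.png

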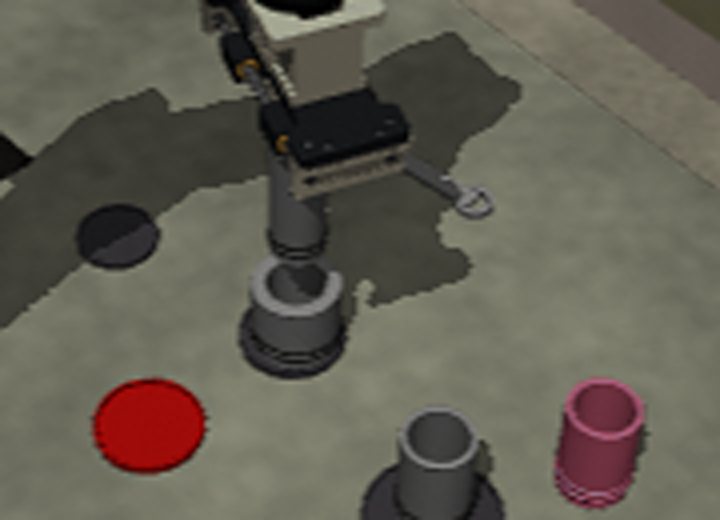

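```bash
python3 -m inch '[[[170,1.2,-0.8,-1,0,0,0],[170,3,-2,0,0,0,0],[170,3,-2,0,0,0,0],[170,3,-2,0,0,0,0],[170,2.6,-1.7,0,0,0,0]]]';python3 -m inch '[[[170,1.3,-0.9,0,0,0,0],[170,0,0,2,0,0,0],[170,0,0,2.5,0,0,0],[170,0,0,2.5,0,0,0],[170,0,0,0,0,0,0]]]'
python3 - <<'E'
from h import *
a=snapshot("side");A=cv2.resize(a[140:270,170:350],None,fx=4,fy=4,interpolation=2);cv2.imwrite("pics/s4.png",A)
go(.548,.090,.095,1.255)
E
```

```text
t: 5.25
tool_pos: [0.5494, 0.0777, 0.1953]
tool_rot: [-3.139, -0.0, 1.257]
ft_force: [0.1, 0.1, -2.1]
grip_width: 0.433
t: 5.75
tool_pos: [0.5427, 0.0901, 0.1221]
tool_rot: [-3.134, 0.004, 1.256]
ft_force: [-0.6, 0.9, -1.4]
grip_width: 0.434
t 5.8 pos [0.5443 0.0902 0.124 ] yaw 1.256 F [-0.2  1.1 -2.4] w 0.435 move cm [0.1  0.37 2.9 ] deg [-0.28  0.13  0.06]
```

View pics/s4.png

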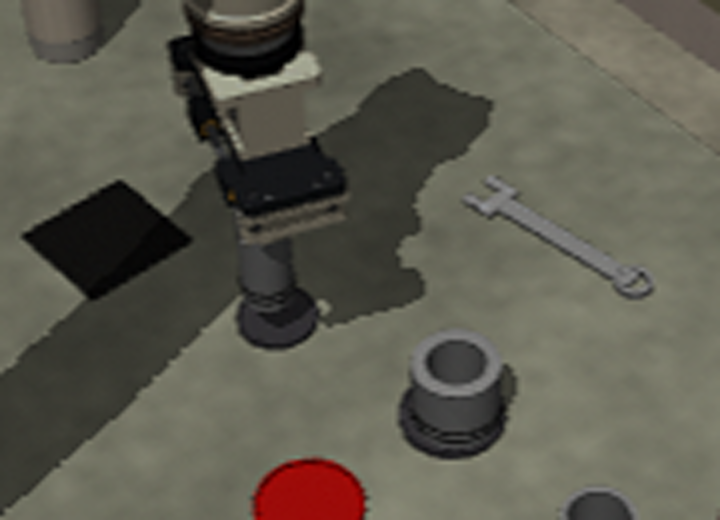

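Run:
```python
from h import *
print(cast("side",169.6+266/4,139.6+296/4,.036).round(4),cast("side",169.6+277/4,139.6+318/4,.008).round(4))
go(.548,.090,.095,1.255)
```

```text
[0.5374 0.0893] [0.5444 0.0879]
t 5.8 pos [0.5443 0.0902 0.124 ] yaw 1.256 F [-0.2  1.1 -2.4] w 0.435 move cm [0.1  0.37 2.9 ] deg [-0.28  0.13  0.06]
```

```bash
python3 -m inch '[[[170,0.1,0.3,0,0,0,0],[170,0.1,0.3,0.5,0,0,0],[170,0,0,1,0,0,0],[170,0,0,0.8,0,0,0],[170,0,0,0,0,0,0]]]';python3 -m inch '[[[170,0,0,0.3,0,0,0],[170,0,0,0.2,0,0,0],[170,0,0,0.1,0,0,0],[170,0,0,0.1,0,0,0],[170,0,0,0,0,0,0]]]'
python3 - <<'E'
from h import *
a=snapshot("side");A=cv2.resize(a[140:270,170:350],None,fx=4,fy=4,interpolation=2);cv2.imwrite("pics/s5.png",A)
go(.548,.090,.095,1.255)
E
```

```text
t: 6.3
tool_pos: [0.5519, 0.0893, 0.1012]
tool_rot: [-3.139, 0.001, 1.255]
ft_force: [-0.4, -0.0, -2.3]
grip_width: 0.433
t: 6.8
tool_pos: [0.5532, 0.0897, 0.0957]
tool_rot: [-3.142, -0.0, 1.255]
ft_force: [-0.6, -0.4, -2.1]
grip_width: 0.437
t 6.85 pos [0.5532 0.0897 0.0958] yaw 1.255 F [-0.5 -0.8 -2.3] w 0.435 move cm [-0.13 -0.51  0.08] deg [ 0. -0.  0.]
```

View pics/s5.png

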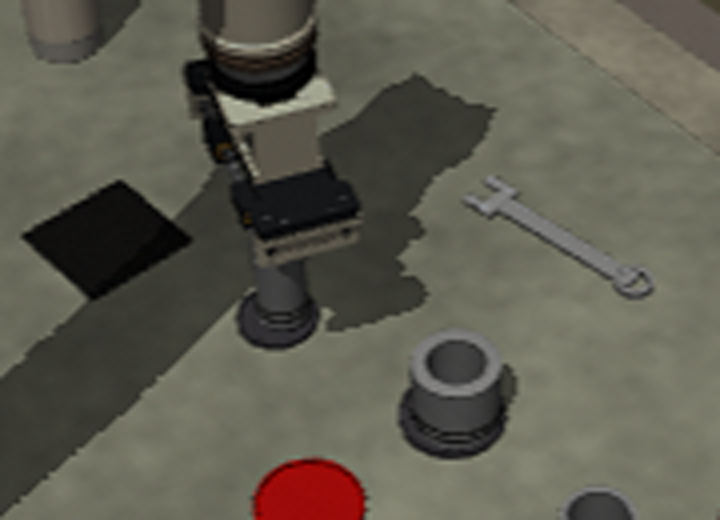

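```bash
python3 -m inch '[[[170,-0.1,-0.3,0.2,0,0,0],[170,0,0,0.1,0,0,0],[170,0,0,0.1,0,0,0],[170,0,0,0.1,0,0,0],[170,0,0,0,0,0,0]]]'
```

```text
t: 7.35
tool_pos: [0.5502, 0.0897, 0.0908]
tool_rot: [3.141, -0.0, 1.255]
ft_force: [0.0, -0.2, -1.6]
grip_width: 0.433
```

```bash
python3 -m inch '[[[170,0,0,0.1,0,0,0],[170,0,0,0.1,0,0,0],[170,0,0,0,0,0,0]]]';python3 -m inch '[[[170,0,0,0.1,0,0,0],[170,0,0,0.1,0,0,0],[170,0,0,0,0,0,0]]]'
```

```text
t: 7.65
tool_pos: [0.5509, 0.0898, 0.0906]
tool_rot: [3.14, -0.001, 1.255]
ft_force: [-3.7, -1.0, 12.6]
grip_width: 0.437
t: 7.95
tool_pos: [0.5519, 0.09, 0.0903]
tool_rot: [3.138, -0.002, 1.255]
ft_force: [-6.7, -1.2, 24.7]
grip_width: 0.434
```

```bash
python3 -m inch '[[[170,0,0,-0.2,0,0,0],[170,0,0,-0.1,0,0,0],[100,0,0,0,0,0,0],[50,0,0,0,0,0,0],[0,0,0,0,0,0,0]]]';python3 -m inch '[[[0,0,0,0,0,0,0],[0,0,0,-0.5,0,0,0],[0,0,0,-1.5,0,0,0],[0,0,0,-2.5,0,0,0],[0,0,0,-3,0,0,0]]]'
python3 - <<'E'
from h import *
a=snapshot("side");A=cv2.resize(a[140:320,150:390],None,fx=3,fy=3,interpolation=2);cv2.imwrite("pics/s6.png",A)
go(.5665,-.250,.15,1.255)
go(.593,-.0735,.15,1.255)
E
```

```text
t: 8.45
tool_pos: [0.5499, 0.0895, 0.0893]
tool_rot: [-3.141, 0.0, 1.255]
ft_force: [0.4, -0.2, -0.5]
grip_width: 0.646
t: 8.95
tool_pos: [0.5495, 0.0896, 0.1658]
tool_rot: [-3.14, 0.001, 1.255]
ft_force: [0.7, 0.2, 0.8]
grip_width: 0.995
t 9.0 pos [0.553  0.0903 0.1716] yaw 1.255 F [1.8 0.7 2.9] w 0.995 move cm [-31.93  11.83   2.12] deg [ 0.38 -0.21 -0.  ]
t 9.0 pos [0.553  0.0903 0.1716] yaw 1.255 F [1.8 0.7 2.9] w 0.995 move cm [-14.33   8.87   2.17] deg [ 0.38 -0.21 -0.  ]
```

View pics/s6.png

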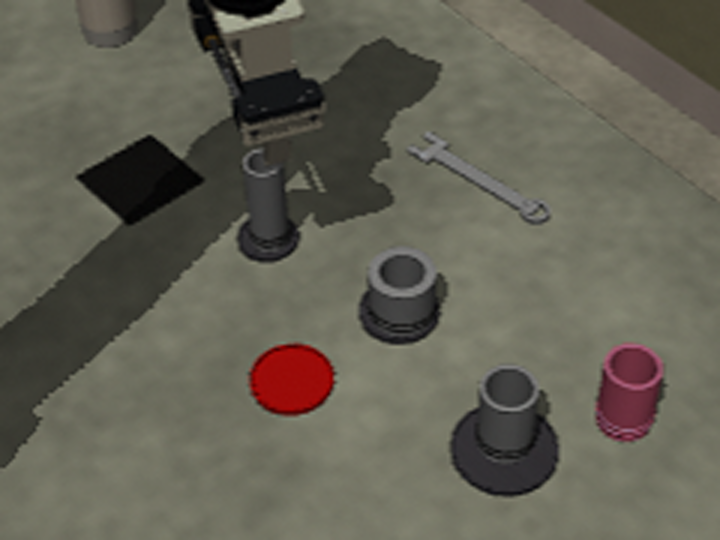

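```bash
python3 -m inch '[[[0,-1.3,0.8,0,0,0,0],[0,-3,1.9,0,0,0,0],[0,-3,1.9,0,0,0,0],[0,-3,1.9,0,0,0,0],[0,-2.5,1.5,0,0,0,0]]]';python3 -m inch '[[[0,-1.5,0.9,0,0,0,0],[0,0,0,1.5,0,0,0],[0,0,0,2,0,0,0],[0,0,0,2,0,0,0],[0,0,0,0,0,0,0]]]'
python3 - <<'E'
from h import *
print(cast("side",149.67+402/3,139.67+272/3,.063).round(4))
go(.593,-.0735,.035,1.255)
E
```

```text
t: 9.5
tool_pos: [0.586, -0.0608, 0.1643]
tool_rot: [-3.141, 0.001, 1.253]
ft_force: [0.6, 0.2, 0.1]
grip_width: 1.003
t: 10.0
tool_pos: [0.5866, -0.0725, 0.1056]
tool_rot: [-3.134, 0.001, 1.256]
ft_force: [-1.1, -0.7, -0.4]
grip_width: 1.0
[ 0.5906 -0.0735]
t 10.0 pos [ 0.5866 -0.0725  0.1056] yaw 1.256 F [-1.1 -0.7 -0.4] w 1.0 move cm [0.11 0.69 7.05] deg [-0.44  0.06  0.07]
```

```bash
python3 -m inch '[[[0,0,0.2,0,0,0,0],[0,0,0,1,0,0,0],[0,0,0,0,0,0,0]]]'
python3 - <<'E'
from h import *
go(.592,-.0735,.035,1.255)
E
```

```text
t: 10.3
tool_pos: [0.5919, -0.0743, 0.0992]
tool_rot: [-3.141, 0.0, 1.255]
ft_force: [-0.9, 0.6, -0.8]
grip_width: 0.994
t 10.3 pos [ 0.5919 -0.0743  0.0992] yaw 1.255 F [-0.9  0.6 -0.8] w 0.994 move cm [ 0.08 -0.01  6.42] deg [-0.03  0.    0.02]
```

```bash
python3 -m inch '[[[0,0.1,0,1,0,0,0],[0,0,0,2,0,0,0],[0,0,0,2,0,0,0],[0,0,0,1,0,0,0],[40,0,0,0.4,0,0,0]]]' 45; python3 -m inch '[[[100,0,0,0,0,0,0],[130,0,0,0,0,0,0],[130,0,0,0,0,0,0],[130,0,0,0,0,0,0],[130,0,0,0,0,0,0]]]';python3 -m inch '[[[130,0,0,0,0,0,0]]]'
```

```text
t: 10.8
tool_pos: [0.5915, -0.0734, 0.0344]
tool_rot: [-3.14, 0.0, 1.255]
ft_force: [-0.0, -0.6, -0.0]
grip_width: 0.953
t: 11.3
tool_pos: [0.5933, -0.0735, 0.0366]
tool_rot: [3.14, -0.001, 1.255]
ft_force: [0.8, 1.2, 2.6]
grip_width: 0.725
t: 11.4
tool_pos: [0.5933, -0.0735, 0.0366]
tool_rot: [3.14, -0.001, 1.255]
ft_force: [-0.6, 0.9, 4.2]
grip_width: 0.722
```

```bash
python3 -m inch '[[[130,0,0,-1,0,0,0],[130,0,0,-3,0,0,0],[130,0,0,-4,0,0,0],[130,0,0,-4,0,0,0],[130,0,0,-3,0,0,0]]]'
python3 - <<'E'
from h import *
go(.493,.249,.18,1.255)
E
```

```text
t: 11.9
tool_pos: [0.5918, -0.074, 0.1876]
tool_rot: [-3.141, 0.0, 1.255]
ft_force: [0.8, -0.5, -6.0]
grip_width: 0.724
t 11.9 pos [ 0.5918 -0.074   0.1876] yaw 1.255 F [ 0.8 -0.5 -6. ] w 0.724 move cm [ 27.62 -19.43   0.76] deg [-0.02  0.02 -0.02]
```

Full weight (6 N) carried.

```bash
python3 -m inch '[[[130,1.6,-1.1,0,0,0,0],[130,3,-2.1,0,0,0,0],[130,3.5,-2.4,0,0,0,0],[130,3.5,-2.4,0,0,0,0],[130,3.5,-2.4,0,0,0,0]]]';python3 -m inch '[[[130,3.5,-2.4,0,0,0,0],[130,3.5,-2.4,0,0,0,0],[130,3,-2.1,0,0,0,0],[130,1.5,-1.2,0,0,0,0],[130,1,-0.9,0,0,0,0]]]';python3 -m inch '[[[130,0,0,1,0,0,0],[130,0,0,3,0,0,0],[130,0,0,3,0,0,0],[130,0,0,3,0,0,0],[130,0,0,1.5,0,0,0]]]'; python3 -m inch '[[[130,0,0,0.4,0,0,0],[130,0,0,0,0,0,0]]]'
python3 - <<'E'
from h import *
go(.493,.249,.0376,1.255)
E
```

```text
t: 12.4
tool_pos: [0.5384, 0.1029, 0.1851]
tool_rot: [-3.139, 0.002, 1.254]
ft_force: [0.8, 1.6, -5.1]
grip_width: 0.72
t: 12.9
tool_pos: [0.4917, 0.2504, 0.1851]
tool_rot: [-3.14, 0.001, 1.258]
ft_force: [0.7, -1.0, -5.4]
grip_width: 0.72
t: 13.4
tool_pos: [0.4924, 0.2452, 0.0673]
tool_rot: [-3.139, 0.005, 1.252]
ft_force: [-1.5, 0.1, -5.7]
grip_width: 0.722
t: 13.6
tool_pos: [0.494, 0.248, 0.0664]
tool_rot: [-3.141, 0.001, 1.254]
ft_force: [0.9, -0.6, -5.0]
grip_width: 0.721
t 13.6 pos [0.494  0.248  0.0664] yaw 1.254 F [ 0.9 -0.6 -5. ] w 0.721 move cm [ 0.07 -0.12  2.88] deg [-0.03  0.06 -0.07]
```

```bash
python3 -m inch '[[[130,0,0,0.8,0,0,0],[130,0,0,1,0,0,0],[130,0,0,0.6,0,0,0],[130,0,0,0.2,0,0,0],[130,0,0,0,0,0,0]]]'; python3 -m inch '[[[130,0,0,0.2,0,0,0],[130,0,0,0.1,0,0,0],[130,0,0,0,0,0,0]]]'
```

```text
t: 14.1
tool_pos: [0.4934, 0.2489, 0.0403]
tool_rot: [-3.141, 0.001, 1.255]
ft_force: [0.3, -0.6, -5.6]
grip_width: 0.723
t: 14.4
tool_pos: [0.4937, 0.249, 0.0377]
tool_rot: [-3.142, -0.0, 1.255]
ft_force: [1.1, -0.2, -5.1]
grip_width: 0.719
```

```bash
python3 -m inch '[[[130,0,0,0.1,0,0,0],[130,0,0,0,0,0,0]]]'; python3 -m inch '[[[130,0,0,0.1,0,0,0],[130,0,0,0,0,0,0]]]'
```

```text
t: 14.6
tool_pos: [0.4938, 0.2491, 0.0375]
tool_rot: [3.141, 0.0, 1.255]
ft_force: [-2.9, -0.2, 3.9]
grip_width: 0.72
t: 14.8
tool_pos: [0.4938, 0.2491, 0.0375]
tool_rot: [3.141, 0.0, 1.255]
ft_force: [-5.5, -3.0, 13.8]
grip_width: 0.723
```

```bash
python3 -m inch '[[[130,0,0,-0.2,0,0,0],[80,0,0,0,0,0,0],[30,0,0,0,0,0,0],[0,0,0,0,0,0,0],[0,0,0,0,0,0,0]]]'; python3 -m inch '[[[0,0,0,-0.5,0,0,0],[0,0,0,-2.5,0,0,0],[0,0,0,-4,0,0,0],[0,0,0,-4,0,0,0],[0,0,0,-2.5,0,0,0]]]'; python3 -m inch '[[[0,-2,1,0,0,0,0],[0,-4,2,0,0,0,0],[0,-4,2,0,0,0,0],[0,-4,2,0,0,0,0],[0,-4,2,0,0,0,0]]]'; python3 -m inch '[[[0,-4,2,0,0,0,0],[0,-4,2,0,0,0,0],[0,-4,2,0,0,0,0],[0,-4,2,0,0,0,0],[0,-4,2,0,0,0,0]]]';python3 -m inch '[[[0,-4,2,0,0,0,0],[0,-2,1,0,0,0,0],[0,0,0,0,0,0,0]]]'
python3 - <<'E'
from h import *
go(.5665,-.250,.055,1.255)
a=snapshot("side");A=cv2.resize(a[140:320,150:390],None,fx=3,fy=3,interpolation=2);cv2.imwrite("pics/s7.png",A)
E
```

```text
t: 15.3
tool_pos: [0.4943, 0.2493, 0.038]
tool_rot: [3.141, -0.001, 1.255]
ft_force: [0.8, -0.5, 0.4]
grip_width: 0.934
t: 15.8
tool_pos: [0.4949, 0.2497, 0.1763]
tool_rot: [3.139, -0.003, 1.255]
ft_force: [0.5, -0.2, -0.5]
grip_width: 0.999
t: 16.3
tool_pos: [0.5236, 0.0484, 0.1734]
tool_rot: [3.141, -0.001, 1.255]
ft_force: [0.7, 0.3, 0.8]
grip_width: 1.001
t: 16.8
tool_pos: [0.5566, -0.173, 0.1734]
tool_rot: [3.141, -0.0, 1.255]
ft_force: [1.1, 0.9, 0.5]
grip_width: 1.0
t: 17.1
tool_pos: [0.5655, -0.2433, 0.1731]
tool_rot: [3.14, 0.003, 1.248]
ft_force: [0.2, -0.8, -0.9]
grip_width: 1.001
t 17.1 pos [ 0.5655 -0.2433  0.1731] yaw 1.248 F [ 0.2 -0.8 -0.9] w 1.001 move cm [-0.57  0.29 11.81] deg [ 0.08  0.15 -0.39]
```

View pics/s7.png

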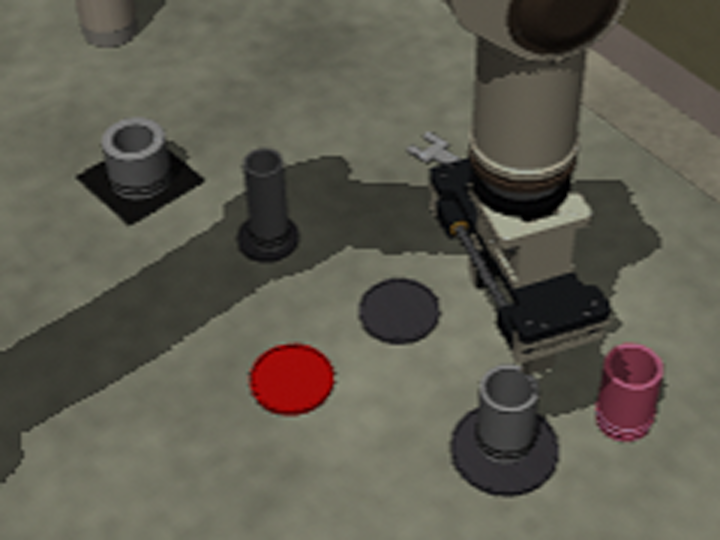

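```bash
python3 -m inch '[[[0,-0.4,0.2,1,0,0,0],[0,0,0,2,0,0,0],[0,0,0,2,0,0,0],[0,0,0,1,0,0,0],[0,0,0,0,0,0,0]]]'
python3 - <<'E'
from h import *
for u,v,z in((400,310,.008),(509,388,.083),(505,447,.008),(135,140,.064)): print(cast("side",149.67+u/3,139.67+v/3,z).round(4))
go(.5665,-.250,.055,1.255)
E
```

```text
t: 17.65
tool_pos: [0.5657, -0.2399, 0.1107]
tool_rot: [-3.138, -0.001, 1.257]
ft_force: [0.8, 0.3, -0.1]
grip_width: 0.998
[ 0.5887 -0.0729]
[ 0.5655 -0.2504]
[ 0.5596 -0.2577]
[0.4916 0.245 ]
t 17.65 pos [ 0.5657 -0.2399  0.1107] yaw 1.257 F [ 0.8  0.3 -0.1] w 0.998 move cm [-0.94  0.41  5.57] deg [-0.23 -0.05  0.12]
```

```bash
python3 -m inch '[[[0,-0.9,0.3,0,0,0,0],[0,0,0,0,0,0,0],[0,0,0,0,0,0,0]]]'
python3 - <<'E'
from h import *
go(.5665,-.250,.053,1.255)
E
```

```text
t: 17.95
tool_pos: [0.5675, -0.2525, 0.1138]
tool_rot: [3.14, 0.0, 1.254]
ft_force: [-1.1, 0.8, -0.1]
grip_width: 1.001
t 17.95 pos [ 0.5675 -0.2525  0.1138] yaw 1.254 F [-1.1  0.8 -0.1] w 1.001 move cm [ 0.21 -0.18  6.08] deg [ 0.11  0.02 -0.06]
```

```bash
python3 -m inch '[[[0,0.2,-0.1,1,0,0,0],[0,0,0,2,0,0,0],[0,0,0,2,0,0,0],[0,0,0,1,0,0,0],[60,0,0,0.1,0,0,0]]]' 35; python3 -m inch '[[[110,0,0,0,0,0,0],[160,0,0,0,0,0,0],[160,0,0,0,0,0,0],[160,0,0,0,0,0,0],[160,0,0,0,0,0,0]]]';python3 -m inch '[[[160,0,0,0,0,0,0],[160,0,0,0,0,0,0]]]'
```

```text
t: 18.45
tool_pos: [0.5653, -0.2484, 0.0499]
tool_rot: [-3.138, -0.0, 1.255]
ft_force: [0.0, -0.3, 0.2]
grip_width: 0.953
t: 18.95
tool_pos: [0.5669, -0.2495, 0.0523]
tool_rot: [3.141, 0.0, 1.255]
ft_force: [-0.1, -1.1, 1.6]
grip_width: 0.551
t: 19.15
tool_pos: [0.5669, -0.2495, 0.0523]
tool_rot: [3.141, 0.0, 1.255]
ft_force: [-0.6, -0.1, 3.6]
grip_width: 0.55
```

```bash
python3 -m inch '[[[160,0,0,-0.5,0,0,0],[160,0,0,-1,0,0,0],[160,0,0,-1.5,0,0,0],[160,0,0,-1,0,0,0],[160,0,0,0,0,0,0]]]'
python3 - <<'E'
from h import *
go(.590,-.072,.12,1.255)
a=snapshot("side");A=cv2.resize(a[190:320,240:420],None,fx=4,fy=4,interpolation=2);cv2.imwrite("pics/s8.png",A)
E
```

```text
t: 19.65
tool_pos: [0.5683, -0.25, 0.0943]
tool_rot: [3.137, 0.0, 1.255]
ft_force: [0.6, -0.8, -2.4]
grip_width: 0.552
t 19.65 pos [ 0.5683 -0.25    0.0943] yaw 1.255 F [ 0.6 -0.8 -2.4] w 0.552 move cm [17.59 -3.45 -2.59] deg [0.25 0.02 0.  ]
```

View pics/s8.png

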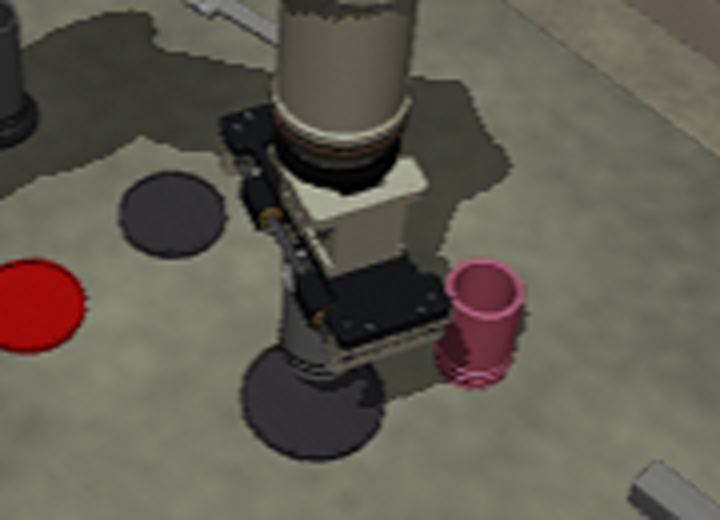

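```bash
python3 -m inch '[[[160,1.8,-0.3,-0.5,0,0,0],[160,3.5,-0.7,0,0,0,0],[160,4,-0.8,0,0,0,0],[160,4,-0.8,0,0,0,0],[160,3,-0.6,0,0,0,0]]]'; python3 -m inch '[[[160,1.3,-0.2,0,0,0,0],[160,0,0,0,0,0,0],[160,0,0,0,0,0,0]]]'
python3 - <<'E'
from h import *
go(.5905,-.072,.0523,1.255)
a=snapshot("side");A=cv2.resize(a[160:290,210:390],None,fx=4,fy=4,interpolation=2);cv2.imwrite("pics/s9.png",A)
E
```

```text
t: 20.2
tool_pos: [0.5866, -0.0808, 0.0963]
tool_rot: [-3.14, -0.001, 1.257]
ft_force: [0.4, 0.5, -3.0]
grip_width: 0.551
t: 20.5
tool_pos: [0.5886, -0.0733, 0.0965]
tool_rot: [-3.142, 0.001, 1.254]
ft_force: [-0.8, 0.3, -2.4]
grip_width: 0.552
t 20.5 pos [ 0.5886 -0.0733  0.0965] yaw 1.254 F [-0.8  0.3 -2.4] w 0.552 move cm [0.18 0.14 4.42] deg [-0.01  0.09 -0.05]
```

View pics/s9.png

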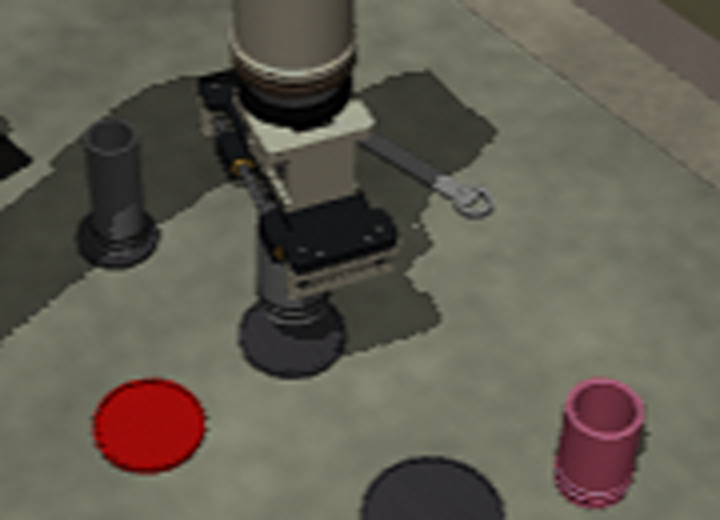

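```bash
python3 - <<'E'
from h import *
for u,v,z in((294,302,.047),(292,333,.008)): print(cast("side",209.6+u/4,159.6+v/4,z).round(4))
E
python3 -m inch '[[[160,0.1,0.1,1,0,0,0],[160,0,0,1.3,0,0,0],[160,0,0,1.2,0,0,0],[160,0,0,0.5,0,0,0],[160,0,0,0,0,0,0]]]'; python3 -m inch '[[[160,0,0,0.2,0,0,0],[160,0,0,0,0,0,0]]]'
```

```text
[ 0.5868 -0.0756]
[ 0.5881 -0.0717]
t: 21.05
tool_pos: [0.5888, -0.0708, 0.0549]
tool_rot: [-3.138, 0.001, 1.255]
ft_force: [0.1, -0.6, -3.0]
grip_width: 0.557
t: 21.25
tool_pos: [0.5904, -0.0707, 0.0548]
tool_rot: [3.141, -0.0, 1.255]
ft_force: [-0.3, 0.5, -2.8]
grip_width: 0.551
```

```bash
python3 -m inch '[[[160,0,0,0.2,0,0,0],[160,0,0,0,0,0,0]]]'; python3 -m inch '[[[160,0,0,0.1,0,0,0],[160,0,0,0,0,0,0]]]';python3 -m inch '[[[160,0,0,0.1,0,0,0],[160,0,0,0,0,0,0]]]'
```

```text
t: 21.45
tool_pos: [0.5903, -0.0707, 0.0529]
tool_rot: [3.141, -0.0, 1.255]
ft_force: [-0.2, 0.4, -3.2]
grip_width: 0.552
t: 21.65
tool_pos: [0.5904, -0.0708, 0.0523]
tool_rot: [3.141, -0.0, 1.255]
ft_force: [-1.3, -0.2, 2.4]
grip_width: 0.549
t: 21.85
tool_pos: [0.5905, -0.0708, 0.0522]
tool_rot: [3.141, -0.0, 1.255]
ft_force: [-3.9, 1.0, 10.2]
grip_width: 0.552
```

```bash
python3 -m inch '[[[160,0,0,-0.2,0,0,0],[100,0,0,0,0,0,0],[50,0,0,0,0,0,0],[0,0,0,0,0,0,0],[0,0,0,0,0,0,0]]]'; python3 -m inch '[[[0,0,0,-0.5,0,0,0],[0,0,0,-2.5,0,0,0],[0,0,0,-4,0,0,0],[0,0,0,-4,0,0,0],[0,0,0,-1,0,0,0]]]'; python3 -m inch '[[[0,1.6,-1.1,0,0,0,0],[0,3.5,-2.4,0,0,0,0],[0,3.5,-2.4,0,0,0,0],[0,3.5,-2.4,0,0,0,0],[0,3.5,-2.4,0,0,0,0]]]'; python3 -m inch '[[[0,3.5,-2.4,0,0,0,0],[0,3.5,-2.4,0,0,0,0],[0,2.5,-1.8,0,0,0,0],[0,2,-1.5,0,0,0,0],[0,0,0,0,0,0,0]]]'
python3 - <<'E'
from h import *
go(.4938,.2491,.0375,1.255)
a=snapshot("side");A=cv2.resize(a[140:320,150:390],None,fx=3,fy=3,interpolation=2);cv2.imwrite("pics/s10.png",A)
E
```

```text
t: 22.35
tool_pos: [0.5902, -0.0708, 0.0526]
tool_rot: [3.142, -0.0, 1.255]
ft_force: [0.1, -0.7, 1.1]
grip_width: 0.82
t: 22.85
tool_pos: [0.5934, -0.0711, 0.1781]
tool_rot: [3.133, -0.002, 1.255]
ft_force: [1.1, -0.4, 0.1]
grip_width: 1.0
t: 23.35
tool_pos: [0.5361, 0.1121, 0.1727]
tool_rot: [-3.142, 0.0, 1.255]
ft_force: [-0.1, 0.5, 0.5]
grip_width: 0.999
t: 23.85
tool_pos: [0.4934, 0.2502, 0.1727]
tool_rot: [-3.14, -0.002, 1.262]
ft_force: [0.2, -0.2, -0.2]
grip_width: 1.001
t 23.85 pos [0.4934 0.2502 0.1727] yaw 1.262 F [ 0.2 -0.2 -0.2] w 1.001 move cm [-0.11  0.1  13.52] deg [-0.09 -0.11  0.4 ]
```

View pics/s10.png

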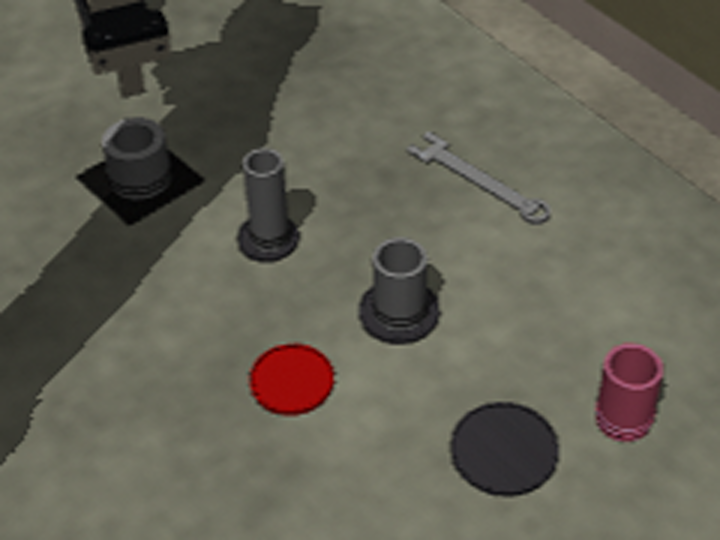

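```bash
python3 -m inch '[[[0,0,0,1,0,0,0],[0,0,0,3,0,0,0],[0,0,0,2,0,0,0],[0,0,0,1,0,0,0],[0,0,0,0,0,0,0]]]' 45;  python3 -m inch '[[[0,0,0,0,0,0,0],[0,0,0,0,0,0,0]]]'
python3 - <<'E'
from h import *
go(.4938,.2491,.0375,1.255)
E
```

```text
t: 24.4
tool_pos: [0.4949, 0.2432, 0.1008]
tool_rot: [-3.139, 0.003, 1.253]
ft_force: [-1.1, 0.2, -0.6]
grip_width: 0.997
t: 24.6
tool_pos: [0.4966, 0.2453, 0.1037]
tool_rot: [3.14, -0.001, 1.254]
ft_force: [-0.2, -0.6, 0.1]
grip_width: 0.999
t 24.6 pos [0.4966 0.2453 0.1037] yaw 1.254 F [-0.2 -0.6  0.1] w 0.999 move cm [ 0.27 -0.39  6.62] deg [ 0.08 -0.07 -0.03]
```

```bash
python3 -m inch '[[[0,0.3,-0.4,0.5,0,0,0],[0,0,0,2,0,0,0],[0,0,0,2,0,0,0],[0,0,0,1.5,0,0,0],[0,0,0,0.5,0,0,0]]]'; python3 -m inch '[[[0,0,0,0,0,0,0],[60,0,0,0,0,0,0],[130,0,0,0,0,0,0],[130,0,0,0,0,0,0],[130,0,0,0,0,0,0]]]';python3 -m inch '[[[130,0,0,0,0,0,0],[130,0,0,0,0,0,0],[130,0,0,0,0,0,0]]]'
```

```text
t: 25.1
tool_pos: [0.4917, 0.2491, 0.0363]
tool_rot: [-3.14, 0.001, 1.255]
ft_force: [0.3, 0.4, 0.1]
grip_width: 1.0
t: 25.6
tool_pos: [0.4932, 0.2494, 0.0383]
tool_rot: [3.141, -0.001, 1.255]
ft_force: [0.8, -0.4, 2.7]
grip_width: 0.726
t: 25.9
tool_pos: [0.4932, 0.2494, 0.0383]
tool_rot: [3.141, -0.001, 1.255]
ft_force: [-0.8, -0.8, 6.1]
grip_width: 0.722
```

```bash
python3 -m inch '[[[130,0,0,-1,0,0,0],[130,0,0,-3,0,0,0],[130,0,0,-4,0,0,0],[130,0,0,-4,0,0,0],[130,0,0,-3,0,0,0]]]'; python3 -m inch '[[[130,-2,1,0,0,0,0],[130,-3.5,1.7,0,0,0,0],[130,-4,1.9,0,0,0,0],[130,-4,1.9,0,0,0,0],[130,-4,1.9,0,0,0,0]]]';  python3 -m inch '[[[130,-4,1.9,0,0,0,0],[130,-4,1.9,0,0,0,0],[130,-4,1.9,0,0,0,0],[130,-4,1.9,0,0,0,0],[130,-4,1.9,0,0,0,0]]]'; python3 -m inch '[[[130,-4,2,0,0,0,0],[130,-3,1.5,0,0,0,0],[130,-1.5,0.7,0,0,0,0],[130,0,0,0,0,0,0]]]'
python3 - <<'E'
from h import *
go(.561,-.256,.0373,1.255)
E
```

```text
t: 26.4
tool_pos: [0.4924, 0.2492, 0.1897]
tool_rot: [3.142, -0.0, 1.255]
ft_force: [0.4, 1.3, -6.0]
grip_width: 0.723
t: 26.9
tool_pos: [0.517, 0.0552, 0.1872]
tool_rot: [-3.14, 0.001, 1.256]
ft_force: [0.6, 0.1, -5.0]
grip_width: 0.719
t: 27.4
tool_pos: [0.5453, -0.164, 0.1871]
tool_rot: [-3.139, -0.0, 1.255]
ft_force: [0.5, 1.1, -4.6]
grip_width: 0.721
t: 27.8
tool_pos: [0.5584, -0.2601, 0.1868]
tool_rot: [-3.14, 0.002, 1.25]
ft_force: [-0.7, -0.4, -5.9]
grip_width: 0.721
t 27.8 pos [ 0.5584 -0.2601  0.1868] yaw 1.25 F [-0.7 -0.4 -5.9] w 0.721 move cm [ 0.49  0.14 14.95] deg [-0.1   0.09 -0.28]
```

```bash
python3 -m inch '[[[130,0.2,0.1,1,0,0,0],[130,0,0,3,0,0,0],[130,0,0,3,0,0,0],[130,0,0,3,0,0,0],[130,0,0,1.5,0,0,0]]]'; python3 -m inch '[[[130,0,0,0,0,0,0],[130,0,0,0,0,0,0]]]'
python3 - <<'E'
from h import *
go(.561,-.256,.0373,1.255)
E
```

```text
t: 28.3
tool_pos: [0.5596, -0.2508, 0.0691]
tool_rot: [-3.135, -0.002, 1.258]
ft_force: [-0.2, 1.0, -6.3]
grip_width: 0.72
t: 28.5
tool_pos: [0.5622, -0.254, 0.0731]
tool_rot: [3.141, -0.0, 1.256]
ft_force: [0.7, 0.5, -4.9]
grip_width: 0.721
t 28.5 pos [ 0.5622 -0.254   0.0731] yaw 1.256 F [ 0.7  0.5 -4.9] w 0.721 move cm [-0.23 -0.05  3.58] deg [ 0.01 -0.03  0.08]
```

```bash
python3 -m inch '[[[130,-0.2,0,0.8,0,0,0],[130,0,0,1,0,0,0],[130,0,0,1,0,0,0],[130,0,0,0.4,0,0,0],[130,0,0,0,0,0,0]]]'; python3 -m inch '[[[130,0,0,0.2,0,0,0],[130,0,0,0,0,0,0]]]'
python3 - <<'E'
from h import *
go(.561,-.256,.0373,1.255)
a=snapshot("side");A=cv2.resize(a[190:320,240:420],None,fx=4,fy=4,interpolation=2);cv2.imwrite("pics/s11.png",A)
E
```

```text
t: 29.0
tool_pos: [0.5601, -0.2565, 0.0395]
tool_rot: [-3.139, -0.0, 1.255]
ft_force: [-0.4, 1.0, -5.3]
grip_width: 0.722
t: 29.2
tool_pos: [0.5611, -0.2569, 0.0387]
tool_rot: [3.141, -0.0, 1.255]
ft_force: [-0.1, 0.6, -4.8]
grip_width: 0.719
t 29.2 pos [ 0.5611 -0.2569  0.0387] yaw 1.255 F [-0.1  0.6 -4.8] w 0.719 move cm [ 0.09 -0.04  0.14] deg [ 0.01 -0.   -0.  ]
```

View pics/s11.png

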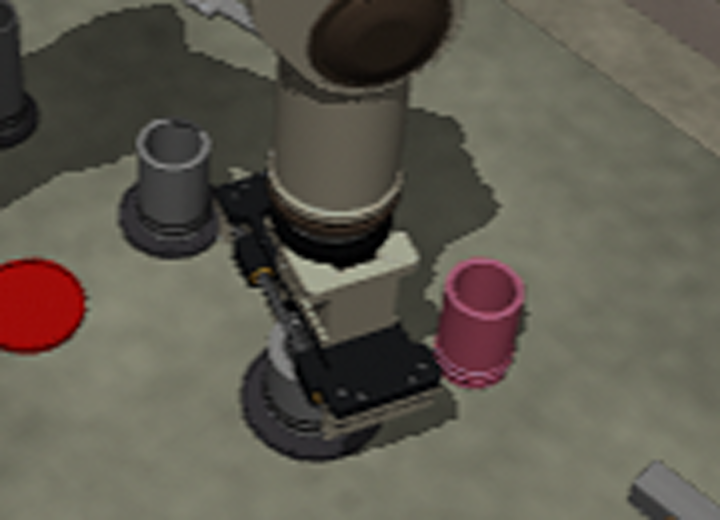

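```bash
python3 -m inch '[[[130,0,0,0.1,0,0,0],[130,0,0,0,0,0,0]]]'; python3 -m inch '[[[130,0,0,0.1,0,0,0],[130,0,0,0,0,0,0]]]';python3 -m inch '[[[130,0,0,0.1,0,0,0],[130,0,0,0,0,0,0]]]'
```

```text
t: 29.45
tool_pos: [0.5611, -0.2569, 0.0378]
tool_rot: [3.141, -0.0, 1.255]
ft_force: [0.2, -0.7, -5.4]
grip_width: 0.722
t: 29.65
tool_pos: [0.5611, -0.257, 0.0374]
tool_rot: [3.141, -0.0, 1.255]
ft_force: [-1.0, 1.3, 0.6]
grip_width: 0.724
t: 29.85
tool_pos: [0.5611, -0.257, 0.0373]
tool_rot: [3.141, -0.0, 1.255]
ft_force: [-3.8, 2.0, 8.8]
grip_width: 0.719
```

Contact; release and lift away.

```bash
python3 -m inch '[[[130,0,0,-0.2,0,0,0],[80,0,0,0,0,0,0],[30,0,0,0,0,0,0],[0,0,0,0,0,0,0],[0,0,0,0,0,0,0]]]'; python3 -m inch '[[[0,0,0,-0.5,0,0,0],[0,0,0,-2.5,0,0,0],[0,0,0,-4,0,0,0],[0,0,0,-4,0,0,0],[0,0,0,-4,0,0,0]]]';python3 -m inch '[[[0,0,0,-4,0,0,0],[0,0,0,-3,0,0,0],[0,0,0,-1,0,0,0],[0,0,0,0,0,0,0]]]'
python3 - <<'E'
from h import *
a=snapshot("side");A=cv2.resize(a[100:400,130:450],None,fx=2,fy=2,interpolation=2);cv2.imwrite("pics/s12.png",A)
cv2.imwrite("pics/t12.png",snapshot("top"))
go(.561,-.256,.25)
E
```

```text
t: 30.35
tool_pos: [0.5615, -0.2572, 0.038]
tool_rot: [3.141, 0.0, 1.255]
ft_force: [-0.4, -0.4, -0.6]
grip_width: 0.936
t: 30.85
tool_pos: [0.5609, -0.2569, 0.1897]
tool_rot: [3.141, 0.0, 1.255]
ft_force: [0.3, -0.1, 1.2]
grip_width: 1.001
t: 31.25
tool_pos: [0.5619, -0.2573, 0.2699]
tool_rot: [3.137, 0.0, 1.255]
ft_force: [0.5, 0.8, -0.9]
grip_width: 0.998
t 31.35 pos [ 0.5602 -0.2565  0.2665] yaw 1.255 F [ 0.3  0.1 -1.2] w 1.003 move cm [0.07 0.06 1.65] deg [-0.1  -0.01  0.  ]
```

View pics/s12.png

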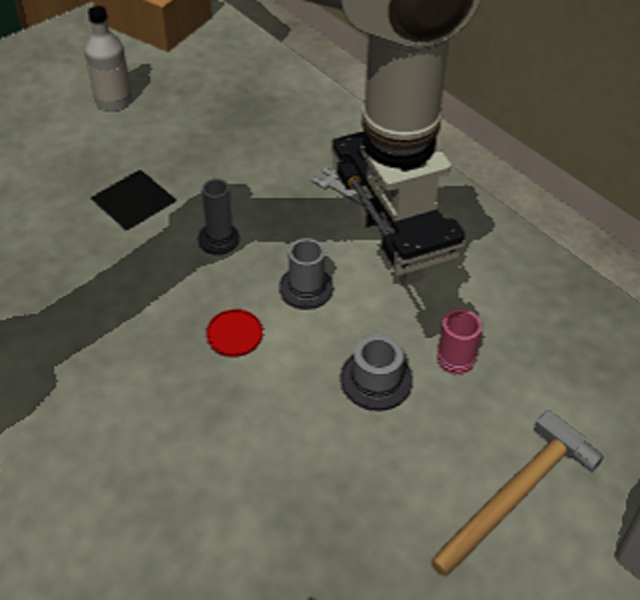

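Run:
```python
from h import *
for k,u,v,z in(("narrow",217,188,.113),("medium",307,247,.083),("wide",378.5,351,.063)): print(k,cast("side",129.75+u/2,99.75+v/2,z).round(4))
r.sign_off()
```

```text
narrow [0.5504 0.0875]
medium [ 0.5955 -0.0656]
wide [ 0.5621 -0.2545]
the job is handed in; nothing more can be done
```

I've handed the job in at about t = 31 s, with every liner upright in the pan of its own size. I took them in the order you asked. The narrow liner came straight up out of the wide one and went into the small pan. The wide liner was then parked on the mat, the medium one moved to the medium pan, and the wide one moved to the large pan.

- **Final positions:** The last side picture shows all three standing in their pans. Rim centres measured against pan centres:

| Liner | Offset from pan centre |
|---|---|
| Wide | about 2 mm |
| Narrow | about 3 mm |
| Medium | about 8 mm |

- **Medium liner:** That 8 mm disagrees with the gripper, which let go about 1 mm from the pan centre. I didn't measure it again, because it stands inside the rim in the picture. While it was gripped, the opening also read about 1.4 mm under its 52 mm diameter; I didn't find out why.
- **Other objects:** In the last side picture the oil bottle, hammer, red pan and pink liner look untouched. The wrench was partly hidden by the arm, but it had looked undisturbed in earlier pictures.
- **Forces:** I set each liner down until contact. The highest force reading was about 25 N, on the narrow liner.

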